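Take the single-cup coffee filter apart to dry

ROBOT

A 7-joint arm with a two-finger parallel gripper is mounted at the origin on a cart in front of the work surface, level with it; the furniture and walls round the work are solid. World frame = base frame: x ahead of the robot, y to its left, z up, the work surface at z = 0. Lengths are in m, angles in rad, forces in N, time in s.
With the tool pointing down it reaches from about 0.425 to 0.825 m from the base axis. Payload 3.6 kg.
Tool frame: the origin (TCP) lies midway between the tips of the shut fingers; the grasp point (between the pads) lies 19 mm behind it (ctrl.grip_point_offset is the distance from the TCP to the grasp point, in m); z points along the fingers, y is the line along which they close (so a half turn about z gives the same grasp; the last joint's range is limited). The gripper opens to 93 mm and grips with 3 to 60 N. Pads are 15 mm wide; open, the fingers measure 128 mm over their backs; the gripper's body (75 mm by 188 mm) begins 65 mm behind the grasp point.
Start: joints at [-1.258, 0.615, -0.013, 1.423, 0.008, 1.103, -0.04], TCP at [0.216, 0.613, 0.219] pointing down, gripper open.
Joint ranges: [-3.12, 3.12], [-0.3, 2.06], [-1.34, 1.32], [0.26, 2.42], [-1.36, 4.5], [0.01, 1.98], [-2.84, 2.84]. Speed limits (rad/s): [2.79, 2.79, 3.14, 3.14, 3.14, 3.14, 3.14].

INTERFACE

Orientations are given as a unit quaternion [x, y, z, w].
In Python, from rig import ctrl gives the robot as it stands.
- The arm moves only by the tool carry_out, never from a script. Its arguments are lists of equal length, an entry for each row: "claw": the opening, from -1 (shut) to 1 (fully open), so that 0 is half open; "travel": the shift along the tool's x, y, z in mm, a list of three; "yaw": the turn about the tool's z in degrees. A call has 1 to 10 rows; each row shifts and turns the commanded pose from where the row before left it, along the tool's axes as they then stand; what a row does not reach is not made up. A row lasts 1/8 s, in which the tool goes at most 62.5 mm and 10.7 degrees, less where a joint would pass 70% of its speed; a pose out of reach is approached as far as the arm can. A call is refused whole if a number of a shift passes 62.5 or a number of a turn 10.7, either way. A call with a gripper value outside its range is refused whole. The fingers move at their own pace and stop on an object; "squeeze" is the grip in N (left out, the last holds). Time passes only in rows, so rows that do not move let the fingers close. It gives the time, the measured TCP pose, the force, the opening and the grip force at its end, in the units of the state.
- ctrl.observe(): the state, without advancing time (a new reading comes with each control period).
- ctrl.capture(name): name is "scene" or "top" or "wrist"; returns the picture (480x640x3 uint8, red, green, blue); there is no depth.
- ctrl.camera_params(name): a dict with "K" (3x3 intrinsics, pixels), "view" (4x4, takes a point from world to camera coordinates); the wrist camera has in their place "mount" (4x4, takes a point from camera to tool coordinates, whose origin is the TCP and whose axes are the flange's). Camera axes: x right, y up, looking along -z (the intrinsics and any distortion apply to the point x, -y, -z); pixel columns grow to the right and rows downward; lengths in m; the calibration is good to about 2 mm. A picture is of the moment at which its call begins: read the wrist's pose just before it. camera_params takes no time and is no camera call.
- ctrl.finish_job(): hands the job in; it is judged then, once.
The state is a dict: "clock": time; "joints": joint angles; "joint_velocities": joint speeds; "effort": joint torques, N m; "position": TCP position; "tool_rot": TCP orientation; "ft_force": force on the tool from outside, world axes, zero at the start; "moment": the same for the moment, N m; "gripper_width": finger opening in m; "finger_force": force on a finger pad.
Only numpy, scipy, OpenCV 4.12 (cv2) and the standard library are available. Lean on these libraries where they do the work, as an engineer would, in place of code of your own. Each camera call takes 0.05 s, during which the arm holds its last target. There are 200 camera calls.

TASK

The rinsed steel coffee filter still stands stacked on its mug. Take it apart from the top down, one piece at a time, and set the pieces upright to dry: the lid in the round dish, the brewing chamber in the square drip tray, the drip plate on the wire rack, each about in the middle; last, stand the mug in the middle of the cork coaster. Leave the tin and the pepper mill where they are.

Things in the scene. Friction and masses are not known exactly. Their poses are not given: they have to be found in the camera images.
- lid_knob (a point): The lid, top piece of the stack: a steel disc of 61 mm diameter, 8.5 mm thick in all (its lower 5 mm is a plug of 50 mm diameter that sits loosely in the chamber's mouth), with an upright black knob in the middle, 26 mm tall and 15 mm (foot) to 19 mm in diameter, to grip it by. The point is the middle of the knob: 13 mm above the disc's top, 13 mm below the knob's top and 21.5 mm above the lid's underside. z is up along the knob. 70 g.
- chamber_mid (a point): The brewing chamber, second piece: an upright steel tube of 62 mm outside diameter, 66 mm tall, with a rolled lip of 67 mm diameter at the top (uppermost 3 mm). The point is on its axis, half-way up: 33 mm above its foot. It stands with its hollow foot over the drip plate's raised centre, 4 to 5 mm of play all round, and lifts straight off (raise it 25 mm before moving sideways). z is up. 130 g.
- plate_boss (a point): The drip plate, third piece: a round steel plate of 85 mm diameter with a raised solid centre of 46 mm diameter that stands 18 mm above the plate's top face; grip it by this centre once the chamber is off. The point is on the axis, half-way up the raised centre: 9 mm above the plate's top face, 9 mm below the top of the centre and 16.5 mm above the underside. Under the plate a disc of 50 mm diameter reaches 4 mm down into the mug's mouth (5 mm of play). z is up. 100 g.
- mug_mid (a point): The dark grey stoneware mug, bottom of the stack: 82 mm tall, round, 68 mm outside diameter at the rim, 67 mm half-way up, 55 mm at the foot, wall 4 mm. Its handle stands out along the +y axis of this point, to 67 mm from the mug's axis, 17 to 71 mm above the mug's foot, 10 mm thick. The point is on the mug's axis, half-way up: 41 mm above its foot. z is up. 260 g. At the start the drip plate lies on its rim, and the chamber and the lid on that, all about one axis.
- dish: Shallow round dark grey stoneware dish, fixed: 100 mm diameter at its rim, 13 mm tall, flat inside, about 80 mm across its inner floor, which is 5 mm above the worktop. Place of the lid. Origin at the centre of its underside, z up.
- tray: Square steel drip tray with low walls, fixed: 108 x 108 mm, walls 3 mm thick and 14 mm tall with their rolled edge, flat inner floor 3 mm above the worktop. Place of the chamber. Origin at the centre of its underside, z up, x and y along its sides.
- rack: Square wire drying rack, fixed: 130 x 130 mm, parallel steel wires whose tops are 20 mm above the worktop (the frame's 20.7 mm). Place of the drip plate. Origin on the worktop under its centre, z up.
- coaster: Round cork coaster, fixed: 108 mm diameter, 6 mm thick. Place of the mug. Origin at the centre of its underside, z up.
- tin: Bystander: a squat closed food tin, 76 mm diameter, 58 mm tall, standing on the worktop; not to be moved. Origin at the centre of its underside.
- mill: Bystander: a brown turned pepper mill, 58 mm diameter, 170 mm tall, standing on the worktop; not to be moved. Origin at the centre of its underside. (Further right, beyond y = -0.5, the room has a wall shelf over the worktop: keep the arm clear of it.)

How it is judged:
By the outcome, as a careful person would: the job done as asked, in the order asked, and still so for the second after the job is handed in, with the robot touching nothing.
It also fails if it takes over 128 s, if anything falls off the work surface, if the arm or the gripper's body presses on something with over 40 N, if the wrist force passes 120 N, or if a joint passes its speed limit or range.

## Working session

There is one attempt and no reset: what is moved stays moved. The work goes in short steps, Python scripts to look and compute and a tool call to move; the robot and the scene stay as the last step left them, time stands still between calls to the robot, and variables do not carry over. Pictures are saved under pics/ and viewed, at most 14 in all, crops included, and the job is handed in when it is done.

Besides the shell and the picture viewer there is one more tool, called after "Emit:" by a JSON object that holds its "name" and its "arguments", one argument or row to a line. carry_out: Moves the arm, as the interface text tells. Its arguments: {"type":"object","properties":{"claw":{"type":"array","items":{"type":"number"}},"travel":{"type":"array","items":{"type":"array","items":{"type":"number"}}},"yaw":{"type":"array","items":{"type":"number"}},"squeeze":{"type":"number"}},"required":["claw","travel","yaw"]}

```bash
mkdir -p pics; ls; python3 - <<'E'
from rig import ctrl
import cv2,numpy as np
for n in("scene","top"):
    im=ctrl.capture(n); cv2.imwrite(f"pics/{n}0.png",im[:,:,::-1])
    p=ctrl.camera_params(n); print(n,np.round(p["K"],1).tolist(),np.round(p["view"],3).tolist(),[k for k in p])
p=ctrl.camera_params("wrist");print({k:(np.round(v,3).tolist() if hasattr(v,'tolist') else v) for k,v in p.items()})
s=ctrl.observe();print(s["position"],s["tool_rot"],s["clock"],s["gripper_width"],ctrl.grip_point_offset)
E
```

```text
pics
scene [[448.4, 0.0, 320.9], [0.0, 448.4, 234.1], [0.0, 0.0, 1.0]] [[-0.805, -0.593, 0.016, 0.355], [0.417, -0.546, 0.727, -0.399], [-0.422, 0.592, 0.687, -0.631], [0.0, 0.0, 0.0, 1.0]] ['K', 'view']
top [[614.6, 0.0, 317.2], [0.0, 614.6, 239.0], [0.0, 0.0, 1.0]] [[0.024, -1.0, 0.017, -0.189], [0.984, 0.027, 0.177, -0.537], [-0.177, 0.012, 0.984, -1.108], [0.0, 0.0, 0.0, 1.0]] ['K', 'view']
{'K': [[335.043, 0.0, 324.151], [0.0, 335.043, 238.403], [0.0, 0.0, 1.0]], 'mount': [[-0.001, 0.963, 0.271, 0.076], [1.0, 0.0, 0.0, -0.001], [0.0, 0.271, -0.963, -0.166], [0.0, 0.0, 0.0, 1.0]]}
[0.21576899 0.61238141 0.21760907] [ 1.68535145e-01  9.85694962e-01 -1.14690395e-03 -1.76872960e-04] 0.1 0.09291928206567665 0.0188
```

View pics/scene0.png

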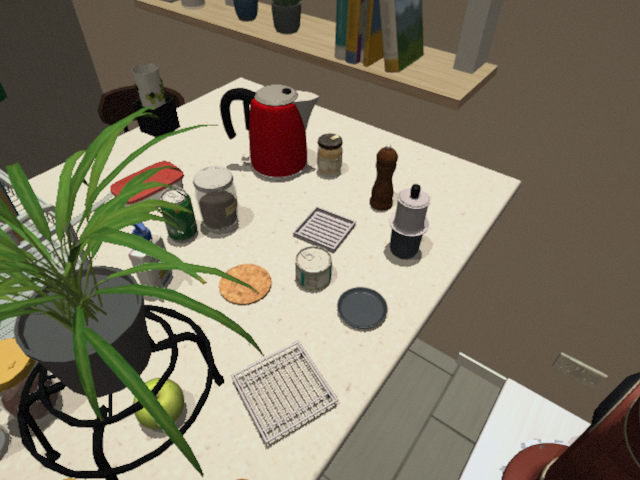

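View pics/top0.png

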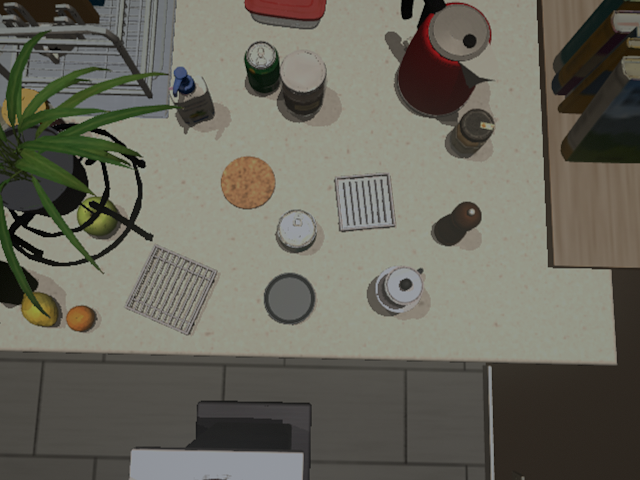

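The two views show the stack with the mug handle near (420,271) in the top view. There the lid knob is at (405,285), dish at (290,298), tray at (365,202), rack at (172,289), coaster at (248,182), tin at (297,230) and mill at (467,215). Next I'll turn these into positions with masks.

```bash
cat > h.py <<'E'
import numpy as np,cv2
from rig import ctrl
from scipy.spatial.transform import Rotation as R
def cam(n,st=None):
    p=ctrl.camera_params(n)
    if n=="wrist":
        st=st or ctrl.observe(); T=np.eye(4);T[:3,:3]=R.from_quat(st["tool_rot"]).as_matrix();T[:3,3]=st["position"]
        return p["K"],T@p["mount"]
    return p["K"],np.linalg.inv(p["view"])
def ray(c,uv):
    K,M=c; d=np.linalg.inv(K)@[uv[0],uv[1],1]; d=M[:3,:3]@[d[0],-d[1],-d[2]]
    return M[:3,3],d/np.linalg.norm(d)
def plane(c,uv,z):
    o,d=ray(c,uv); return o+d*(z-o[2])/d[2]
def proj(c,P):
    K,M=c; q=np.linalg.inv(M)@np.r_[P,1]; q=K@[q[0],-q[1],-q[2]]; return q[:2]/q[2]
def tri(c1,a,c2,b):
    o1,d1=ray(c1,a);o2,d2=ray(c2,b)
    t=np.linalg.lstsq(np.c_[d1,-d2],o2-o1,rcond=None)[0]
    p,q=o1+t[0]*d1,o2+t[1]*d2; return (p+q)/2,np.linalg.norm(p-q)
def blob(mask,seed):
    n,l,s,c=cv2.connectedComponentsWithStats(mask.astype(np.uint8)); 
    k=l[seed[1],seed[0]]; return (None if k==0 else (c[k],s[k],l==k))
E
python3 - <<'E'
from h import *
im=cv2.imread("pics/top0.png"); sc=cv2.imread("pics/scene0.png"); t=cam("top"); s=cam("scene")
g=im.max(2).astype(int); hsv=cv2.cvtColor(im,cv2.COLOR_BGR2HSV)
P=lambda n,uv,z:print(n,np.round(uv,1),np.round(plane(t,uv,z),4))
b=blob(g<115,(290,298)); h=cv2.convexHull(np.argwhere(b[2])[:,::-1].astype(np.int32)); e=cv2.fitEllipse(h);P("dish",e[0],.013);print(e[1],b[1])
b=blob(hsv[...,1]>90,(248,182)); h=cv2.convexHull(np.argwhere(b[2])[:,::-1].astype(np.int32)); e=cv2.fitEllipse(h);P("coaster",e[0],.006);print(e[1])
gr=g[165:240,325:405]
for n,(x0,y0,x1,y1) in dict(tray=(328,166,402,240),rack=(120,240,224,338)).items():
    m=np.zeros(g.shape,np.uint8); m[y0:y1,x0:x1]=(g[y0:y1,x0:x1]<150)
    m=cv2.morphologyEx(m,cv2.MORPH_CLOSE,np.ones((9,9))); nn,l,st,c=cv2.connectedComponentsWithStats(m); k=1+st[1:,4].argmax()
    r=cv2.minAreaRect(np.argwhere(l==k)[:,::-1].astype(np.float32)); P(n,r[0],.014 if n=="tray" else .02); print(r)
b=blob(g<80,(405,285)); P("knob",b[0],.2);print(b[1]); 
gs=sc.max(2); b2=blob(gs<70,(415,191)); print(b2[:2]); print("tri",tri(t,b[0],s,b2[0]))
P("mill",(467,211),.17);P("tin",(297,226),.058);P("handle",(420,271),.07)
big=np.hstack([cv2.resize(im[250:330,350:440],None,fx=4,fy=4,interpolation=cv2.INTER_CUBIC),cv2.resize(sc[180:260,380:440],None,fx=4,fy=4,interpolation=cv2.INTER_CUBIC)]);cv2.imwrite("pics/c1.png",big)
E
```

```text
dish [289.1 298.5] [ 0.4315 -0.1246  0.013 ]
(51.839820861816406, 52.40349197387695) [ 264  273   52   52 2137]
coaster [247.5 182.2] [ 0.6602 -0.0345  0.006 ]
(51.94874572753906, 53.609867095947266)
tray [364.5 202.5] [ 0.6234 -0.2667  0.014 ]
((364.5, 202.5), (73.0, 73.0), 90.0)
rack [171.5 288.5] [0.4441 0.0987 0.02  ]
((171.5, 288.5), (97.0, 103.0), 90.0)
knob [404.9 284.3] [ 0.4441 -0.3166  0.2   ]
[399 279  13  12 115]
(array([414.83653846, 191.08653846]), array([411, 185,   9,  14, 104], dtype=int32))
tri (array([ 0.44777996, -0.32159999,  0.16801109]), np.float64(0.0005059482860537073))
mill [467 211] [ 0.5754 -0.4277  0.17  ]
tin [297 226] [ 0.5639 -0.1364  0.058 ]
handle [420 271] [ 0.4833 -0.365   0.07  ]
```

View pics/c1.png

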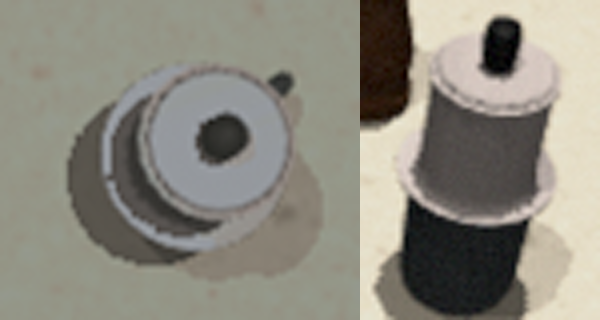

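The crop shows the knob about over the stack axis, with the handle to the upper right. The triangulated knob height of 0.168 m equals the 0.168 m given by the stack sizes. Before sweeping past the plant, I'll check how high its leaves reach.

```bash
cat >> h.py <<'E'
def rows(legs,st=None,step=60,zstep=60,ystep=10.5):
    """legs: list of (x,y,z or None,ydir deg or None, nrows) targets for TCP; prints rows in tool axes"""
    st=st or ctrl.observe(); p=np.array(st["position"]); m=R.from_quat(st["tool_rot"]).as_matrix(); a=np.degrees(np.arctan2(m[1,1],m[0,1]))
    T=[];Y=[]
    for (x,y,z,yd,n) in legs:
        tgt=np.array([p[0] if x is None else x,p[1] if y is None else y,p[2] if z is None else z]); ya=a if yd is None else yd
        for i in range(n,0,-1):
            d=(tgt-p)/i; dy=-(ya-a)/i
            c,s=np.cos(np.radians(a)),np.sin(np.radians(a)); ty=np.array([c,s,0]); tx=np.array([-ty[1]*-1*-1*-1,0,0]); tx=np.cross(ty,[0,0,-1])
            t=[int(round(d@tx)) if 0 else int(round(1000*d@tx)),int(round(1000*d@ty)),int(round(-1000*d[2]))]; w=round(dy,1)
            T.append(t);Y.append(w); p=p+(tx*t[0]+ty*t[1]+np.array([0,0,-1])*t[2])/1000; a-=w
    for k in range(0,len(T),10): print(T[k:k+10],Y[k:k+10])
    print("end",np.round(p,3),round(a,1))
E
python3 - <<'E'
from h import *
t=cam("top");s=cam("scene")
for a,b in [((52,322),(198,472)),((103,275),(258,345)),((168,75),(155,113))]: print(tri(t,a,s,b))
arc=[(.2,.50,.33,60,2)]+[(.47*np.cos(np.radians(q)),.47*np.sin(np.radians(q)),.33,w,1) for q,w in zip(np.linspace(62,-26,14),np.linspace(52,-52,14))]
rows(arc+[(.448,-.322,.30,-90,4)])
E
```

```text
(array([0.38967983, 0.28091818, 0.14389179]), np.float64(0.04449503488496695))
(array([0.43704424, 0.15746774, 0.22563971]), np.float64(0.014755188146751082))
(array([0.70120598, 0.03992483, 0.40603221]), np.float64(0.008759340566730342))
[[-11, -56, -56], [-17, -54, -56], [-60, -63, 0], [-55, 6, 0], [-55, 8, 0], [-55, 8, 0], [-54, 10, 0], [-55, 12, 0], [-54, 12, 0], [-54, 13, 0]] [np.float64(5.3), np.float64(5.3), np.float64(8.0), np.float64(8.0), np.float64(8.0), np.float64(8.0), np.float64(8.0), np.float64(8.0), np.float64(8.0), np.float64(8.0)]
[[-53, 15, 0], [-54, 16, 0], [-53, 16, 0], [-52, 18, 0], [-52, 19, 0], [-52, 21, 0], [-13, 27, 7], [-8, 28, 8], [-3, 29, 7], [1, 30, 8]] [np.float64(8.0), np.float64(8.0), np.float64(8.0), np.float64(8.0), np.float64(8.0), np.float64(8.0), np.float64(9.5), np.float64(9.5), np.float64(9.5), np.float64(9.5)]
end [ 0.448 -0.322  0.3  ] -90.0
```

Emit:
{"name": "carry_out", "arguments": {
  "claw": [1, 1, 1, 1, 1, 1, 1, 1, 1, 1],
  "travel": [
    [-11, -56, -60],
    [-17, -54, -60],
    [-60, -60, -40],
    [-55, 6, 0],
    [-55, 8, 0],
    [-55, 8, 0],
    [-54, 10, 0],
    [-55, 12, 0],
    [-54, 12, 0],
    [-54, 13, 0]
  ],
  "yaw": [5.3, 5.3, 8, 8, 8, 8, 8, 8, 8, 8]
}}

```text
clock: 1.35
position: [0.4532, 0.1747, 0.3356]
tool_rot: [0.733, 0.68, -0.0, 0.0]
ft_force: [0.5, 0.9, -0.6]
gripper_width: 0.0928
finger_force: 0.0
```

```bash
python3 - <<'E'
from h import *
s=ctrl.observe();print(s["position"],s["joints"].round(2),s["ft_force"].round(1),s["clock"])
arc=[(.47*np.cos(np.radians(q)),.47*np.sin(np.radians(q)),.36,w,1) for q,w in zip(np.linspace(8,-26,6),np.linspace(-12,-52,6))]
rows(arc+[(.448,-.322,.30,-90,4)])
E
```

```text
[0.45322395 0.17470744 0.3356065 ] [-0.74  0.27  0.44  1.69 -0.12  1.21 -0.35] [ 0.5  0.9 -0.6] 1.35
[[-108, 20, -24], [-53, 16, 0], [-54, 17, 0], [-52, 18, 0], [-52, 20, 0], [-52, 20, 0], [-13, 27, 15], [-8, 28, 15], [-4, 30, 15], [2, 30, 15]] [np.float64(7.7), np.float64(8.0), np.float64(8.0), np.float64(8.0), np.float64(8.0), np.float64(8.0), np.float64(9.5), np.float64(9.5), np.float64(9.5), np.float64(9.5)]
end [ 0.448 -0.322  0.3  ] -90.0
```

Emit:
{"name": "carry_out", "arguments": {
  "claw": [1, 1, 1, 1, 1, 1, 1, 1, 1, 1],
  "travel": [
    [-54, 10, 0],
    [-54, 10, 0],
    [-53, 16, 0],
    [-54, 17, 0],
    [-52, 18, 0],
    [-52, 20, 0],
    [-52, 20, 10],
    [-13, 27, 15],
    [-8, 28, 15],
    [-4, 30, 0]
  ],
  "yaw": [4, 4, 8, 8, 8, 8, 8, 9.5, 9.5, 9.5]
}}

```text
clock: 2.6
position: [0.437, -0.2914, 0.2944]
tool_rot: [0.997, 0.08, -0.001, -0.001]
ft_force: [0.1, 0.0, 0.1]
gripper_width: 0.0927
finger_force: 0.0
```

Emit:
{"name": "carry_out", "arguments": {
  "claw": [1, 1],
  "travel": [
    [0, 0, 0],
    [0, 0, 0]
  ],
  "yaw": [9.5, 0]
}}

```text
clock: 2.85
position: [0.4372, -0.2914, 0.2953]
tool_rot: [1.0, 0.001, -0.001, -0.0]
ft_force: [0.9, -0.7, 0.5]
gripper_width: 0.0928
finger_force: 0.0
```

```bash
python3 - <<'E'
from h import *
s=ctrl.observe();print(s["position"],s["tool_rot"],s["joints"].round(2),s["ft_force"].round(1),s["clock"])
im=ctrl.capture("wrist");cv2.imwrite("pics/w1.png",im[:,:,::-1]); c=cam("wrist",s)
g=im.max(2); print(proj(c,np.array([.448,-.3216,.168])))
rows([(.448,-.322,.30,-90,2)])
E
```

```text
[ 0.43722912 -0.29140589  0.29533614] [ 9.99999366e-01  6.70539824e-04 -8.84257294e-04 -1.89647833e-04] [-0.05  0.47  0.93  1.68 -0.4   1.2  -0.6 ] [ 0.9 -0.7  0.5] 2.85
[357.19397017 217.73635557]
[[5, 15, -2], [6, 16, -2]] [np.float64(0.1), np.float64(0.1)]
end [ 0.448 -0.322  0.3  ] -90.0
```

View pics/w1.png

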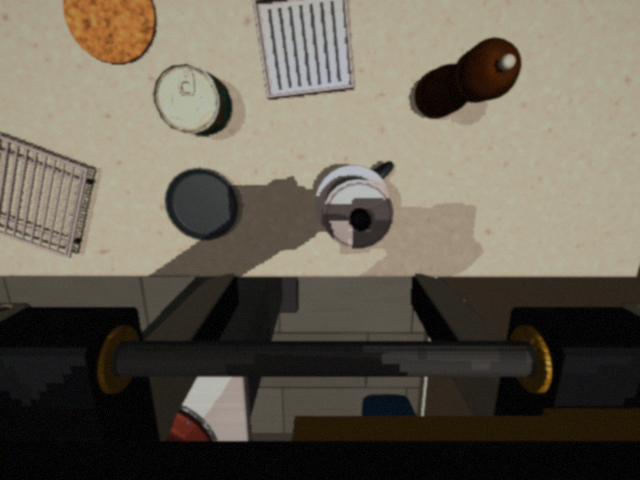

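The wrist view shows the knob at (360,218), within 3 px of the predicted (357,218). Dish is at (202,204), tray at (305,48), tin at (190,99), and the handle is at (385,168). I'll take the second measurement from this view.

```bash
python3 - <<'E'
from h import *
s=ctrl.observe(); c=cam("wrist",s); im=cv2.imread("pics/w1.png"); g=im.max(2).astype(int); hsv=cv2.cvtColor(im,cv2.COLOR_BGR2HSV)
b=blob(g<40,(360,219)); print("knob",b[:2], plane(c,b[0],.170))
b=blob((g<75)&(np.hypot(*(np.indices(g.shape)-np.array([204,202])[:,None,None]))<42),(202,204)); h=cv2.convexHull(np.argwhere(b[2])[:,::-1].astype(np.int32)); e=cv2.fitEllipse(h); print("dish",e,plane(c,e[0],.013))
q=[plane(c,p,.014) for p in [(257,2),(346,-2),(354,88),(268,98)]]; print("tray",np.mean(q,0),[np.linalg.norm(q[i]-q[i-1]).round(3) for i in range(4)])
t=cam("top"); 
for n,z,ps in [("tray",.014,[(335,177),(391,173),(395.5,228),(340.5,232)]),("rack",.02,[(157.5,245.5),(217.5,269),(188,333.5),(126.5,308.5)])]:
    q=[plane(t,p,z) for p in ps]; print(n,np.mean(q,0),[np.linalg.norm(q[i]-q[i-1]).round(3) for i in range(4)])
print("handle",plane(c,(388,167),.07),"tin",plane(c,(190,99),.058))
E
```

```text
knob (array([360.3040201 , 219.25879397]), array([350, 208,  22,  24, 398], dtype=int32)) [ 0.44725423 -0.32390499  0.17      ]
dish ((203.9852294921875, 204.2299346923828), (68.98064422607422, 79.18663787841797), 115.3743896484375) [ 0.43268197 -0.12927761  0.013     ]
tray [ 0.6218014  -0.26993142  0.014     ] [np.float64(0.104), np.float64(0.103), np.float64(0.096), np.float64(0.107)]
tray [ 0.62392548 -0.26866595  0.014     ] [np.float64(0.111), np.float64(0.112), np.float64(0.111), np.float64(0.108)]
rack [0.44362528 0.09685719 0.02      ] [np.float64(0.132), np.float64(0.125), np.float64(0.132), np.float64(0.126)]
handle [ 0.48634507 -0.36473625  0.07      ] tin [ 0.55963251 -0.14123755  0.058     ]
```

Emit:
{"name": "carry_out", "arguments": {
  "claw": [1, 1, 1, 1, 1, 1, 1],
  "travel": [
    [10, 31, 0],
    [0, 0, 40],
    [0, 0, 40],
    [0, 0, 30],
    [0, 0, 15],
    [0, 0, 0],
    [0, 0, 0]
  ],
  "yaw": [0, 0, 0, 0, 0, 0, 0],
  "squeeze": 15
}}

```text
clock: 3.78
position: [0.448, -0.3233, 0.1724]
tool_rot: [1.0, 0.0, 0.001, 0.001]
ft_force: [-0.6, -0.3, 0.2]
gripper_width: 0.0929
finger_force: 0.0
```

Emit:
{"name": "carry_out", "arguments": {
  "claw": [1, 1, 0, -0.4, -0.7, -0.8, -0.8, -0.8],
  "travel": [
    [0, 0, 13],
    [0, 0, 0],
    [0, 0, 0],
    [0, 0, 0],
    [0, 0, 0],
    [0, 0, 0],
    [0, 0, 0],
    [0, 0, 0]
  ],
  "yaw": [0, 0, 0, 0, 0, 0, 0, 0]
}}

```text
clock: 4.78
position: [0.4474, -0.3226, 0.1581]
tool_rot: [1.0, -0.0, -0.0, 0.0]
ft_force: [0.0, 0.5, -0.2]
gripper_width: 0.0379
finger_force: 0.0
```

Emit:
{"name": "carry_out", "arguments": {
  "claw": [-1, -1, -1, -1, -1, -1],
  "travel": [
    [0, 0, 0],
    [0, 0, 0],
    [0, 0, 0],
    [0, 0, 0],
    [0, 0, 0],
    [0, 0, 0]
  ],
  "yaw": [0, 0, 0, 0, 0, 0]
}}

```text
clock: 5.52
position: [0.4474, -0.3227, 0.1581]
tool_rot: [1.0, -0.0, -0.0, 0.0]
ft_force: [-0.1, 0.6, 0.7]
gripper_width: 0.0183
finger_force: 15.0
```

Emit:
{"name": "carry_out", "arguments": {
  "claw": [-1, -1, -1, -1, -1, -1, -1, -1, -1, -1],
  "travel": [
    [0, 0, -5],
    [0, 0, -10],
    [0, 0, -20],
    [0, 0, -20],
    [-3, -30, 0],
    [-3, -45, 0],
    [-3, -45, 0],
    [-3, -45, 0],
    [-3, -31, 0],
    [0, 0, 0]
  ],
  "yaw": [0, 0, 0, 0, 0, 0, 0, 0, 0, 0]
}}

```text
clock: 6.78
position: [0.4326, -0.124, 0.2133]
tool_rot: [1.0, 0.002, -0.0, -0.001]
ft_force: [-0.1, -0.7, -0.0]
gripper_width: 0.0183
finger_force: 15.0
```

Emit:
{"name": "carry_out", "arguments": {
  "claw": [-1, -1, -1, -1, -1],
  "travel": [
    [0, 0, 40],
    [0, 0, 50],
    [0, 0, 40],
    [0, 0, 20],
    [0, 0, 0]
  ],
  "yaw": [0, 0, 0, 0, 0]
}}

```text
clock: 7.4
position: [0.4321, -0.1281, 0.0625]
tool_rot: [1.0, -0.001, -0.001, 0.0]
ft_force: [0.2, 0.3, -0.5]
gripper_width: 0.0181
finger_force: 15.0
```

```bash
python3 - <<'E'
from h import *
s=ctrl.observe();print(s["position"],s["joints"].round(2),s["ft_force"].round(1),s["clock"])
for n in("scene","top"):
    globals()[n]=ctrl.capture(n)[:,:,::-1]
big=np.hstack([cv2.resize(top[230:330,240:350],None,fx=3.5,fy=3.5),cv2.resize(scene[260:360,320:430],None,fx=3.5,fy=3.5)]);cv2.imwrite("pics/c2.png",big)
E
```

```text
[ 0.43208036 -0.12805892  0.06249842] [-0.2   0.66  0.66  2.16 -0.76  0.57 -0.54] [ 0.2  0.3 -0.5] 7.4
```

View pics/c2.png

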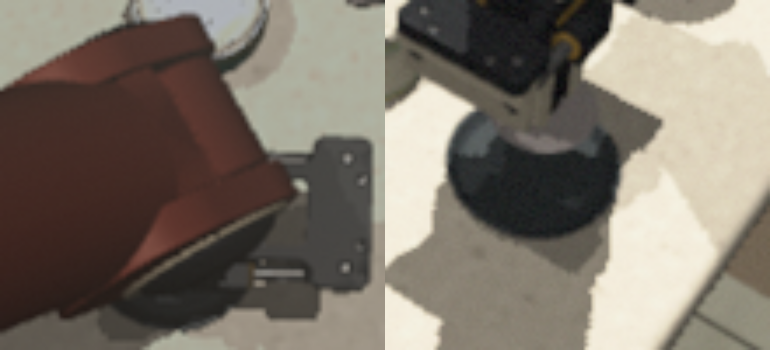

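Emit:
{"name": "carry_out", "arguments": {
  "claw": [-1, -1, -1, -1, -1, -1],
  "travel": [
    [0, 0, 15],
    [0, 0, 15],
    [0, 0, 8],
    [0, 0, 4],
    [0, 0, 2],
    [0, 0, 0]
  ],
  "yaw": [0, 0, 0, 0, 0, 0]
}}

```text
clock: 8.25
position: [0.4327, -0.1267, 0.0193]
tool_rot: [1.0, -0.0, 0.0, 0.0]
ft_force: [0.9, -0.5, -0.4]
gripper_width: 0.018
finger_force: 15.0
```

Emit:
{"name": "carry_out", "arguments": {
  "claw": [-1, -1, -1, -1],
  "travel": [
    [0, 0, 1],
    [0, 0, 1],
    [0, 0, 0],
    [0, 0, 0]
  ],
  "yaw": [0, 0, 0, 0]
}}

```text
clock: 8.75
position: [0.4324, -0.1266, 0.0171]
tool_rot: [1.0, -0.0, -0.0, 0.0]
ft_force: [0.4, 0.5, -0.2]
gripper_width: 0.0178
finger_force: 15.0
```

Emit:
{"name": "carry_out", "arguments": {
  "claw": [-1, -1, -1, -1],
  "travel": [
    [0, 0, 1],
    [0, 0, 0],
    [0, 0, 1],
    [0, 0, 0]
  ],
  "yaw": [0, 0, 0, 0]
}}

```text
clock: 9.25
position: [0.4326, -0.1266, 0.0163]
tool_rot: [1.0, -0.0, 0.001, -0.001]
ft_force: [-2.7, 1.7, 14.6]
gripper_width: 0.0181
finger_force: 15.0
```

Contact. Release and rise, opening only a little first.

Emit:
{"name": "carry_out", "arguments": {
  "claw": [-0.5, -0.4, -0.3, -0.2, -0.2, -0.2, -0.2, 0, 0, 0],
  "travel": [
    [0, 0, -1],
    [0, 0, 0],
    [0, 0, 0],
    [0, 0, 0],
    [0, 0, -10],
    [0, 0, -30],
    [0, 0, -50],
    [0, 0, -50],
    [0, 0, -50],
    [0, 0, 0]
  ],
  "yaw": [0, 0, 0, 0, 0, 0, 0, 0, 0, 0]
}}

```text
clock: 10.5
position: [0.4343, -0.1278, 0.2095]
tool_rot: [1.0, -0.0, 0.004, 0.001]
ft_force: [-0.7, -0.1, 0.5]
gripper_width: 0.0463
finger_force: 0.0
```

```bash
python3 - <<'E'
from h import *
s=ctrl.observe();print(s["position"],s["tool_rot"].round(4))
im=ctrl.capture("wrist"); cv2.imwrite("pics/w2.png",im[:,:,::-1]); c=cam("wrist",s); g=im.max(2)
P=proj(c,np.array([.432,-.1265,.03])); print(P)
b=blob(g<40,tuple(int(v) for v in P)); print(b and (b[:2],plane(c,b[0],.03)))
E
```

```text
[ 0.43431228 -0.12779127  0.20953276] [ 1.0e+00 -0.0e+00  3.9e-03  8.0e-04]
[321.96822622 220.90366774]
((array([323.22222222, 220.81851852]), array([315, 211,  18,  20, 270], dtype=int32)), array([ 0.43209052, -0.12782389,  0.03      ]))
```

View pics/w2.png

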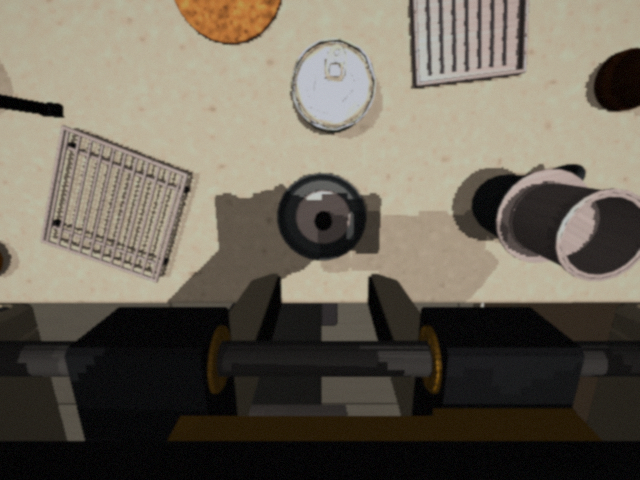

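The lid's knob at (323,221) is centred in the dish. The chamber now stands open on the stack at right, around (608,235).

Emit:
{"name": "carry_out", "arguments": {
  "claw": [1, 1, 1, 1, 1, 1, 1, 1],
  "travel": [
    [2, 35, 0],
    [3, 45, 0],
    [3, 45, 0],
    [3, 45, 0],
    [2, 25, 0],
    [0, 0, 0],
    [0, 0, 0],
    [0, 0, 0]
  ],
  "yaw": [0, 0, 0, 0, 0, 0, 0, 0]
}}

```text
clock: 11.55
position: [0.4456, -0.3198, 0.2055]
tool_rot: [1.0, 0.001, -0.0, -0.001]
ft_force: [1.2, 0.0, -0.1]
gripper_width: 0.0926
finger_force: 0.0
```

```bash
python3 - <<'E'
from h import *
s=ctrl.observe();print(s["position"],s["tool_rot"].round(4))
im=ctrl.capture("wrist"); cv2.imwrite("pics/w3.png",im[:,:,::-1]); c=cam("wrist",s)
print(proj(c,np.array([.4475,-.3225,.1515])),proj(c,np.array([.4475,-.289,.1515])))
E
```

```text
[ 0.44560185 -0.31978368  0.20548741] [ 1.e+00  9.e-04 -4.e-04 -9.e-04]
[327.23119487 253.03080226] [278.71820886 252.95197892]
```

View pics/w3.png

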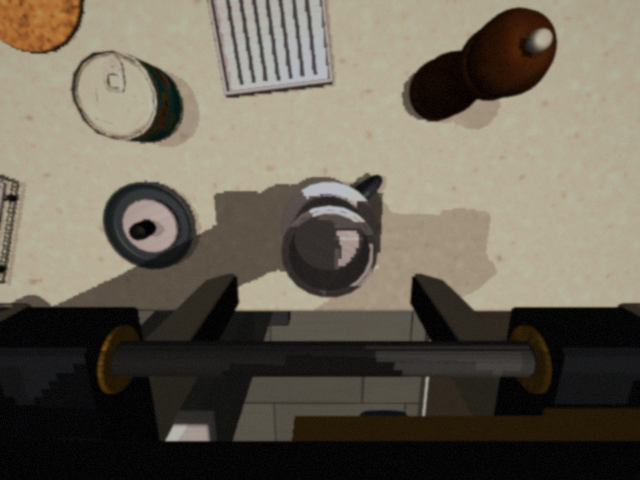

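The chamber mouth is centred at about (328,250), matching the predicted (327,253), so I descend around it.

Emit:
{"name": "carry_out", "arguments": {
  "claw": [1, 1, 1, 1, 1, -1, -1, -1, -1, -1],
  "travel": [
    [1, 2, 25],
    [0, 0, 30],
    [0, 0, 30],
    [0, 0, 17],
    [0, 0, 0],
    [0, 0, 0],
    [0, 0, 0],
    [0, 0, 0],
    [0, 0, 0],
    [0, 0, 0]
  ],
  "yaw": [0, 0, 0, 0, 0, 0, 0, 0, 0, 0],
  "squeeze": 20
}}

```text
clock: 12.85
position: [0.4467, -0.3236, 0.1045]
tool_rot: [1.0, -0.0, 0.0, -0.0]
ft_force: [-0.5, 2.2, 3.5]
gripper_width: 0.0616
finger_force: 20.2
```

Emit:
{"name": "carry_out", "arguments": {
  "claw": [-1, -1],
  "travel": [
    [0, 0, 0],
    [0, 0, 0]
  ],
  "yaw": [0, 0]
}}

```text
clock: 13.1
position: [0.4467, -0.3236, 0.1045]
tool_rot: [1.0, -0.0, 0.0, -0.0]
ft_force: [-0.2, 1.1, 5.6]
gripper_width: 0.0613
finger_force: 20.2
```

Emit:
{"name": "carry_out", "arguments": {
  "claw": [-1, -1, -1, -1, -1, -1, -1, -1, -1, -1],
  "travel": [
    [0, 0, -5],
    [0, 0, -10],
    [0, 0, -20],
    [0, 0, -30],
    [20, -6, 0],
    [45, -14, 0],
    [45, -14, 0],
    [45, -14, 0],
    [22, -7, 0],
    [0, 0, 0]
  ],
  "yaw": [0, 0, 0, 0, 0, 0, 0, 0, 0, 0]
}}

```text
clock: 14.35
position: [0.6256, -0.2654, 0.1664]
tool_rot: [1.0, 0.003, -0.001, -0.001]
ft_force: [0.1, -0.1, -1.7]
gripper_width: 0.0618
finger_force: 20.2
```

Emit:
{"name": "carry_out", "arguments": {
  "claw": [-1, -1, -1, -1, -1],
  "travel": [
    [0, 0, 30],
    [0, 0, 40],
    [0, 0, 30],
    [0, 0, 10],
    [0, 0, 0]
  ],
  "yaw": [0, 0, 0, 0, 0]
}}

```text
clock: 14.98
position: [0.6227, -0.269, 0.0588]
tool_rot: [1.0, -0.001, -0.001, 0.0]
ft_force: [-0.2, -0.0, -0.8]
gripper_width: 0.0618
finger_force: 20.2
```

```bash
python3 - <<'E'
from h import *
s=ctrl.observe();print(s["position"],s["joints"].round(2),s["ft_force"].round(1),s["clock"])
scene=ctrl.capture("scene")[:,:,::-1]
cv2.imwrite("pics/c3.png",cv2.resize(scene[140:290,270:450],None,fx=3.5,fy=3.5))
E
```

```text
[ 0.62267118 -0.26902913  0.05883596] [ 0.01  0.94  0.72  1.5  -0.7   0.97 -0.64] [-0.2 -0.  -0.8] 14.975
```

View pics/c3.png

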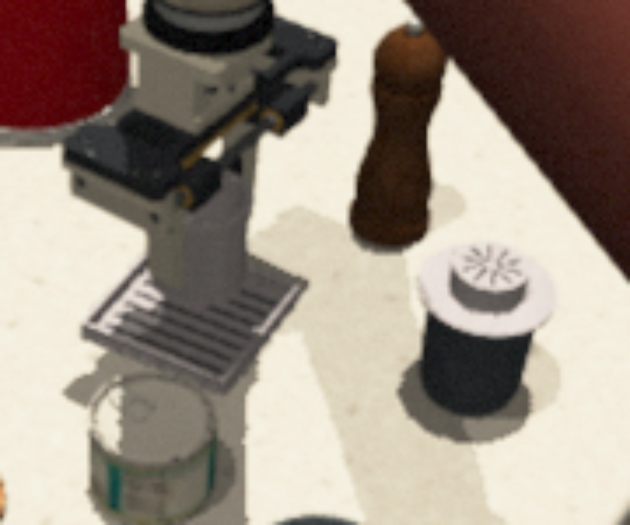

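The chamber hangs upright over the tray, and the plate with its boss sits undisturbed on the mug. Lower it.

Emit:
{"name": "carry_out", "arguments": {
  "claw": [-1, -1, -1, -1, -1, -1, -1],
  "travel": [
    [0, 0, 12],
    [0, 0, 10],
    [0, 0, 8],
    [0, 0, 4],
    [0, 0, 2],
    [0, 0, 1],
    [0, 0, 0]
  ],
  "yaw": [0, 0, 0, 0, 0, 0, 0]
}}

```text
clock: 15.9
position: [0.6236, -0.2688, 0.0223]
tool_rot: [1.0, -0.0, 0.0, 0.0]
ft_force: [-0.3, 0.5, -1.9]
gripper_width: 0.062
finger_force: 20.2
```

Emit:
{"name": "carry_out", "arguments": {
  "claw": [-1, -1],
  "travel": [
    [0, 0, 0.5],
    [0, 0, 0]
  ],
  "yaw": [0, 0]
}}

```text
clock: 16.15
position: [0.6236, -0.2688, 0.0221]
tool_rot: [1.0, -0.0, 0.0, 0.0]
ft_force: [-0.3, 1.3, 1.6]
gripper_width: 0.062
finger_force: 20.2
```

Emit:
{"name": "carry_out", "arguments": {
  "claw": [-1, 0.8, 0.8, 0.8, 0.8, 0.8, 0.8, 0.8, 0.8, 0.8],
  "travel": [
    [0, 0, 0.5],
    [0, 0, 0],
    [0, 0, 0],
    [0, 0, 0],
    [0, 0, 0],
    [0, 0, -10],
    [0, 0, -30],
    [0, 0, -50],
    [0, 0, -50],
    [0, 0, -20]
  ],
  "yaw": [0, 0, 0, 0, 0, 0, 0, 0, 0, 0]
}}

```text
clock: 17.4
position: [0.6244, -0.2702, 0.1855]
tool_rot: [1.0, -0.0, 0.003, 0.002]
ft_force: [0.4, 0.1, 0.6]
gripper_width: 0.0835
finger_force: 0.0
```

Emit:
{"name": "carry_out", "arguments": {
  "claw": [0.8, 0.8, 0.8, 0.8, 0.8, 0.8],
  "travel": [
    [-30, 9, 0],
    [-45, 14, 0],
    [-45, 14, 0],
    [-45, 14, 0],
    [-11, 3, 0],
    [0, 0, 0]
  ],
  "yaw": [0, 0, 0, 0, 0, 0]
}}

```text
clock: 18.15
position: [0.4475, -0.3224, 0.181]
tool_rot: [1.0, -0.001, 0.0, -0.0]
ft_force: [0.7, -0.1, 0.6]
gripper_width: 0.0837
finger_force: 0.0
```

```bash
python3 - <<'E'
from h import *
s=ctrl.observe();print(s["position"],s["tool_rot"].round(4))
im=ctrl.capture("wrist"); cv2.imwrite("pics/w4.png",im[:,:,::-1]); c=cam("wrist",s)
print("boss",proj(c,np.array([.447,-.323,.1035])),"chamber mouth",proj(c,np.array([.6235,-.2685,.069])))
E
```

```text
[ 0.44745919 -0.32236934  0.18097004] [ 1.e+00 -5.e-04  1.e-04 -4.e-04]
boss [324.14561678 246.38017174] chamber mouth [247.71533806  -3.19970454]
```

View pics/w4.png

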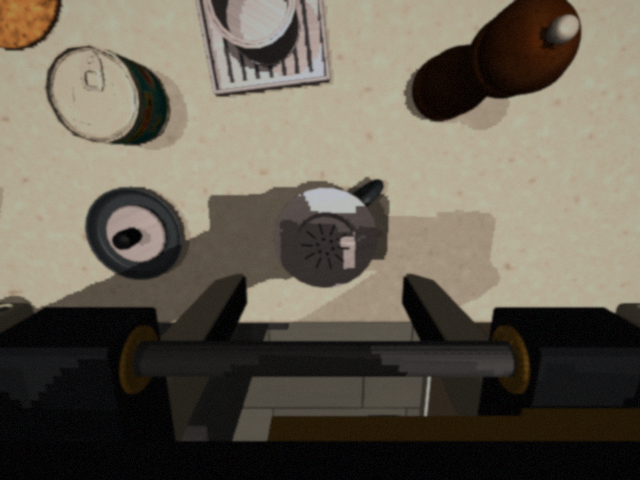

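The boss is at about (325,246), as predicted (324,246), and the chamber stands in the tray. Descend to the boss.

Emit:
{"name": "carry_out", "arguments": {
  "claw": [0.8, 0.8, 0.6, 0.5, 0.5, 0.5, 0.5],
  "travel": [
    [0, 0, 30],
    [0, 0, 30],
    [0, 0, 20],
    [0, 0, 8],
    [0, 0, 0],
    [0, 0, 0],
    [0, 0, 0]
  ],
  "yaw": [0, 0, 0, 0, 0, 0, 0],
  "squeeze": 20
}}

```text
clock: 19.08
position: [0.4479, -0.323, 0.0938]
tool_rot: [1.0, -0.0, 0.001, 0.0]
ft_force: [-0.2, 0.2, -0.1]
gripper_width: 0.07
finger_force: 0.0
```

Emit:
{"name": "carry_out", "arguments": {
  "claw": [0.4, 0.2, -1, -1, -1, -1, -1, -1],
  "travel": [
    [0, 0, 5],
    [0, 0, 0],
    [0, 0, 0],
    [0, 0, 0],
    [0, 0, 0],
    [0, 0, 0],
    [0, 0, 0],
    [0, 0, 0]
  ],
  "yaw": [0, 0, 0, 0, 0, 0, 0, 0]
}}

```text
clock: 20.08
position: [0.4474, -0.3227, 0.0881]
tool_rot: [1.0, -0.0, -0.0, 0.0]
ft_force: [0.2, -1.0, -0.3]
gripper_width: 0.0449
finger_force: 20.0
```

Emit:
{"name": "carry_out", "arguments": {
  "claw": [-1, -1, -1, -1, -1, -1, -1, -1, -1, -1],
  "travel": [
    [0, 0, -5],
    [0, 0, -10],
    [0, 0, -20],
    [0, 0, -30],
    [0, -20, -15],
    [0, -45, 0],
    [0, -45, 0],
    [0, -45, 0],
    [0, -45, 0],
    [0, -45, 0]
  ],
  "yaw": [0, 0, 0, 0, 0, 0, 0, 0, 0, 0]
}}

```text
clock: 21.32
position: [0.4475, -0.0761, 0.1687]
tool_rot: [1.0, -0.0, 0.0, -0.0]
ft_force: [0.1, 0.2, -1.5]
gripper_width: 0.0451
finger_force: 20.0
```

Emit:
{"name": "carry_out", "arguments": {
  "claw": [-1, -1, -1, -1, -1, -1],
  "travel": [
    [-1, -45, 0],
    [-1, -45, 0],
    [-1, -45, 0],
    [0, -30, 0],
    [0, -10, 0],
    [0, 0, 0]
  ],
  "yaw": [0, 0, 0, 0, 0, 0]
}}

```text
clock: 22.08
position: [0.4446, 0.0971, 0.1684]
tool_rot: [1.0, 0.0, 0.0, 0.0]
ft_force: [-1.2, -1.4, -1.6]
gripper_width: 0.0448
finger_force: 20.0
```

```bash
python3 - <<'E'
from h import *
s=ctrl.observe();print(s["position"],s["joints"].round(2),s["ft_force"].round(1),s["clock"])
c=cam("wrist",s);w=ctrl.capture("wrist")[:,:,::-1];scene=ctrl.capture("scene")[:,:,::-1]; print(proj(c,np.array([.444,.097,.02])))
cv2.imwrite("pics/c4.png",np.hstack([cv2.resize(w,(400,300)),cv2.resize(scene,(400,300))]))
E
```

```text
[0.44460012 0.09705542 0.16836926] [-0.89  0.54  0.94  2.05 -0.58  0.85 -1.18] [-1.2 -1.4 -1.6] 22.075
[323.39530406 224.95203147]
```

View pics/c4.png

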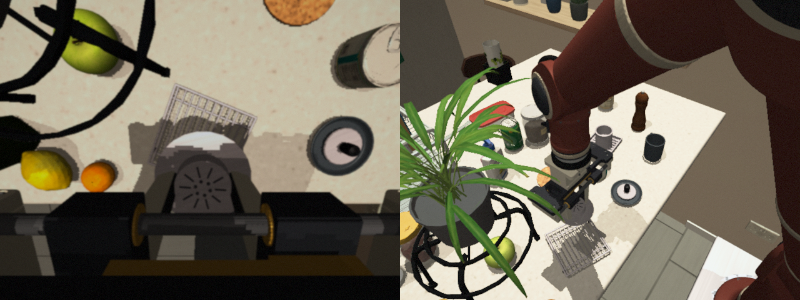

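The wrist view shows the rack's corners at about (178,83) and (257,118) in the left half. Its centre comes out near (200,140), which agrees with the prediction. Lower the plate.

Emit:
{"name": "carry_out", "arguments": {
  "claw": [-1, -1, -1, -1, -1, -1, -1],
  "travel": [
    [0, 0, 30],
    [0, 0, 40],
    [0, 0, 35],
    [0, 0, 15],
    [0, 0, 8],
    [0, 0, 4],
    [0, 0, 0]
  ],
  "yaw": [0, 0, 0, 0, 0, 0, 0]
}}

```text
clock: 23.05
position: [0.4449, 0.0971, 0.0364]
tool_rot: [1.0, -0.0, 0.0, -0.0]
ft_force: [-0.5, -0.1, -0.6]
gripper_width: 0.0447
finger_force: 20.0
```

Emit:
{"name": "carry_out", "arguments": {
  "claw": [-1, -1, -1],
  "travel": [
    [0, 0, 3],
    [0, 0, 1],
    [0, 0, 0]
  ],
  "yaw": [0, 0, 0]
}}

```text
clock: 23.42
position: [0.4445, 0.0975, 0.0321]
tool_rot: [1.0, 0.0, 0.0, -0.0]
ft_force: [-1.3, -0.5, -1.6]
gripper_width: 0.0454
finger_force: 20.0
```

Emit:
{"name": "carry_out", "arguments": {
  "claw": [-1, -1, -1, -1],
  "travel": [
    [0, 0, 1],
    [0, 0, 0.5],
    [0, 0, 0.5],
    [0, 0, 0]
  ],
  "yaw": [0, 0, 0, 0]
}}

```text
clock: 23.92
position: [0.4445, 0.0974, 0.03]
tool_rot: [1.0, -0.0, -0.0, 0.0]
ft_force: [0.1, 0.5, -1.1]
gripper_width: 0.0453
finger_force: 20.0
```

Emit:
{"name": "carry_out", "arguments": {
  "claw": [-1, -1, -1, -1],
  "travel": [
    [0, 0, 0.5],
    [0, 0, 0.5],
    [0, 0, 0],
    [0, 0, 0]
  ],
  "yaw": [0, 0, 0, 0]
}}

```text
clock: 24.42
position: [0.4445, 0.0974, 0.0298]
tool_rot: [1.0, -0.0, 0.0, -0.001]
ft_force: [-1.2, 0.5, 6.8]
gripper_width: 0.0449
finger_force: 20.0
```

Contact. Release, rise, check.

Emit:
{"name": "carry_out", "arguments": {
  "claw": [0.2, 0.4, 0.4, 0.4, 0.4, 0.4, 0.4, 0.4, 0.4, 0.4],
  "travel": [
    [0, 0, -0.5],
    [0, 0, 0],
    [0, 0, 0],
    [0, 0, 0],
    [0, 0, -10],
    [0, 0, -30],
    [0, 0, -50],
    [0, 0, -40],
    [0, 0, -20],
    [0, 0, 0]
  ],
  "yaw": [0, 0, 0, 0, 0, 0, 0, 0, 0, 0]
}}

```text
clock: 25.68
position: [0.4453, 0.0975, 0.181]
tool_rot: [1.0, 0.0, 0.002, -0.001]
ft_force: [-0.7, 0.5, 1.3]
gripper_width: 0.0648
finger_force: 0.0
```

```bash
python3 - <<'E'
from h import *
s=ctrl.observe();print(s["position"],s["tool_rot"].round(3),s["ft_force"].round(1))
c=cam("wrist",s);w=ctrl.capture("wrist")[:,:,::-1]; print(proj(c,np.array([.4445,.0974,.0455])),proj(c,np.array([.444,.097,.02])))
cv2.imwrite("pics/w5.png",w[60:330,150:470])
rows([(.444,-.10,.18,-90,5),(.447,-.322,.18,-141,6)])
E
```

```text
[0.44528452 0.0974664  0.18104709] [ 1.     0.     0.002 -0.001] [-0.7  0.5  1.3]
[323.62167914 228.74656339] [324.08306982 223.11592095]
[[0, 40, 0], [0, 39, 0], [0, 40, 0], [0, 39, 0], [0, 40, 0], [0, 37, 0], [6, 36, 0], [11, 35, 0], [16, 33, 0], [21, 31, 0]] [np.float64(0.0), np.float64(0.0), np.float64(0.0), np.float64(0.0), np.float64(0.0), np.float64(8.5), np.float64(8.5), np.float64(8.5), np.float64(8.5), np.float64(8.5)]
[[26, 27, 0]] [np.float64(8.5)]
end [ 0.447 -0.322  0.18 ] -141.0
```

View pics/w5.png

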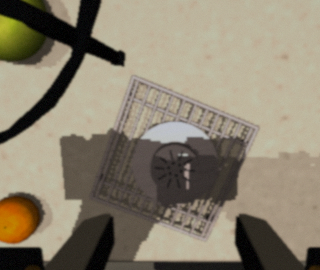

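The plate sits in the middle of the rack, its centre at (175,164) in the crop against (174,160) for the rack. Now back to the mug, turning so the fingers close across the handle.

Emit:
{"name": "carry_out", "arguments": {
  "claw": [1, 1, 1, 1, 1, 1, 1, 1, 1, 1],
  "travel": [
    [0, 40, 0],
    [0, 40, 0],
    [0, 40, 0],
    [0, 40, 0],
    [0, 40, 0],
    [0, 37, 0],
    [6, 36, 0],
    [11, 35, 0],
    [16, 33, 0],
    [21, 31, 0]
  ],
  "yaw": [0, 0, 0, 0, 0, 8.2, 8.2, 8.2, 8.2, 8.2]
}}

```text
clock: 26.98
position: [0.4469, -0.2873, 0.1779]
tool_rot: [0.936, -0.353, -0.002, -0.0]
ft_force: [0.7, 0.8, -0.1]
gripper_width: 0.093
finger_force: 0.0
```

Emit:
{"name": "carry_out", "arguments": {
  "claw": [1, 1, 1],
  "travel": [
    [25, 27, 0],
    [0, 0, 0],
    [0, 0, 0]
  ],
  "yaw": [8.2, 0, 0]
}}

```text
clock: 27.35
position: [0.4483, -0.3224, 0.1782]
tool_rot: [0.909, -0.416, -0.001, -0.001]
ft_force: [0.5, 1.2, 0.1]
gripper_width: 0.0931
finger_force: 0.0
```

```bash
python3 - <<'E'
from h import *
s=ctrl.observe();print(s["position"],s["joints"].round(2),s["ft_force"].round(1))
c=cam("wrist",s);w=ctrl.capture("wrist")[:,:,::-1].copy(); print(proj(c,np.array([.447,-.3225,.082])))
ring=[proj(c,np.array([.447+.034*np.cos(a),-.3225+.034*np.sin(a),.082])) for a in np.arange(0,6.28,.5)]
for p in ring: cv2.circle(w,tuple(int(round(v)) for v in p),1,(0,0,255),-1)
cv2.imwrite("pics/w6.png",cv2.resize(w[130:330,200:460],None,fx=2.5,fy=2.5))
rows([(.447,-.3225,.18,-139,1)])
E
```

```text
[ 0.44826497 -0.32243795  0.1782362 ] [-0.03  0.73  1.06  1.78 -0.72  1.08 -1.13] [0.5 1.2 0.1]
[324.01360209 240.63693537]
[[-1, 2, -2]] [np.float64(-0.1)]
end [ 0.446 -0.323  0.18 ] -139.0
```

View pics/w6.png

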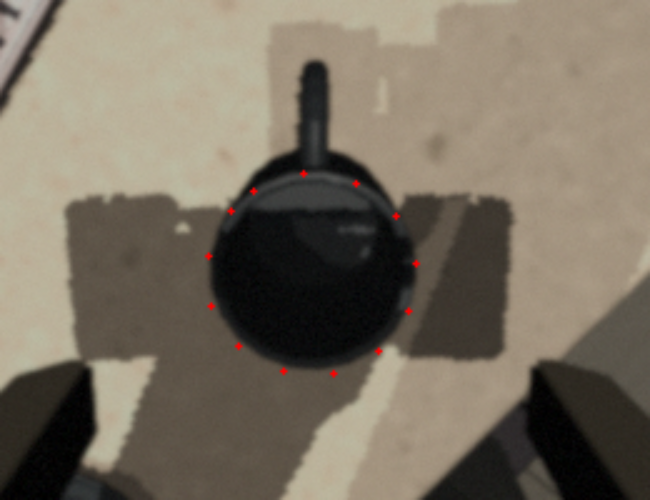

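The rim lies within about a pixel of the predicted ring and the handle points straight along tool x. Descend and grip.

Emit:
{"name": "carry_out", "arguments": {
  "claw": [1, 1, 1, 1, 1, 1],
  "travel": [
    [-1, 0, 30],
    [0, 0, 40],
    [0, 0, 40],
    [0, 0, 25],
    [0, 0, 7],
    [0, 0, 0]
  ],
  "yaw": [0, 0, 0, 0, 0, 0],
  "squeeze": 25
}}

```text
clock: 28.15
position: [0.4484, -0.3223, 0.0378]
tool_rot: [0.909, -0.416, 0.0, -0.0]
ft_force: [-0.1, -0.2, 0.6]
gripper_width: 0.0929
finger_force: 0.0
```

Emit:
{"name": "carry_out", "arguments": {
  "claw": [-1, -1, -1, -1, -1, -1],
  "travel": [
    [0, 0, 0],
    [0, 0, 0],
    [0, 0, 0],
    [0, 0, 0],
    [0, 0, 0],
    [0, 0, 0]
  ],
  "yaw": [0, 0, 0, 0, 0, 0]
}}

```text
clock: 28.9
position: [0.4483, -0.3231, 0.0381]
tool_rot: [0.909, -0.416, 0.0, -0.0]
ft_force: [0.2, 0.6, 6.1]
gripper_width: 0.0656
finger_force: 25.0
```

```bash
python3 - <<'E'
from h import *
rows([(None,None,.156,None,4),(.660,-.0345,.156,None,8)])
E
```

```text
[[0, 0, -29], [0, 0, -30], [0, 0, -29], [0, 0, -30], [-10, -44, 0], [-10, -44, 0], [-10, -43, 0], [-10, -44, 0], [-10, -43, 0], [-10, -44, 0]] [np.float64(-0.0), np.float64(-0.0), np.float64(-0.0), np.float64(-0.0), np.float64(-0.0), np.float64(-0.0), np.float64(-0.0), np.float64(-0.0), np.float64(-0.0), np.float64(-0.0)]
[[-10, -43, 0], [-10, -44, 0]] [np.float64(-0.0), np.float64(-0.0)]
end [ 0.66  -0.035  0.156] -139.2
```

Emit:
{"name": "carry_out", "arguments": {
  "claw": [-1, -1, -1, -1, -1, -1],
  "travel": [
    [0, 0, -5],
    [0, 0, -10],
    [0, 0, -25],
    [0, 0, -35],
    [0, 0, -30],
    [0, 0, -15]
  ],
  "yaw": [0, 0, 0, 0, 0, 0]
}}

```text
clock: 29.65
position: [0.4482, -0.3234, 0.1592]
tool_rot: [0.909, -0.416, 0.001, 0.0]
ft_force: [0.2, -0.0, -3.2]
gripper_width: 0.0655
finger_force: 25.0
```

Emit:
{"name": "carry_out", "arguments": {
  "claw": [-1, -1, -1, -1, -1, -1, -1, -1, -1, -1],
  "travel": [
    [-5, -24, 0],
    [-10, -44, 0],
    [-10, -44, 0],
    [-10, -44, 0],
    [-10, -44, 0],
    [-10, -44, 0],
    [-10, -44, 0],
    [-10, -40, 0],
    [-5, -21, 0],
    [0, 0, 0]
  ],
  "yaw": [0, 0, 0, 0, 0, 0, 0, 0, 0, 0]
}}

```text
clock: 30.9
position: [0.6603, -0.0316, 0.1559]
tool_rot: [0.91, -0.414, -0.001, -0.0]
ft_force: [-0.5, -1.0, -2.4]
gripper_width: 0.0655
finger_force: 25.0
```

Emit:
{"name": "carry_out", "arguments": {
  "claw": [-1, -1, -1, -1, -1],
  "travel": [
    [0, 0, 20],
    [0, 0, 30],
    [0, 0, 20],
    [0, 0, 10],
    [0, 0, 0]
  ],
  "yaw": [0, 0, 0, 0, 0]
}}

```text
clock: 31.52
position: [0.6596, -0.0348, 0.0769]
tool_rot: [0.909, -0.417, -0.001, 0.0]
ft_force: [-0.2, 0.5, -2.4]
gripper_width: 0.066
finger_force: 25.0
```

```bash
python3 - <<'E'
from h import *
s=ctrl.observe();print(s["position"],s["joints"].round(2),s["ft_force"].round(1))
rows([(.660,-.0345,.050,None,4)])
c=cam("wrist",s);w=ctrl.capture("wrist");cv2.imwrite("pics/w7.png",w[:,:,::-1]);hsv=cv2.cvtColor(w,cv2.COLOR_RGB2HSV)
m=((hsv[...,1]>120)&(hsv[...,2]>90)&(hsv[...,0]<20)).astype(np.uint8); n,l,st,ce=cv2.connectedComponentsWithStats(m); k=1+st[1:,4].argmax(); print(st[k],ce[k])
print([proj(c,np.array([.66+.054*np.cos(a),-.0345+.054*np.sin(a),.006])).round() for a in np.radians([41,131,-139,-49])])
h=cv2.convexHull(np.argwhere(l==k)[:,::-1].astype(np.int32))[:,0]
q=np.array([plane(c,p,.006)[:2] for p in h]); 
from scipy.optimize import least_squares
f=least_squares(lambda v:np.hypot(*(q-v).T)-.054,[.66,-.035],loss="soft_l1",f_scale=.001); print(f.x,np.abs(f.fun).round(4)[:20])
E
```

```text
[ 0.65957425 -0.03476282  0.07687952] [-0.47  0.99  0.99  1.55 -0.9   1.11 -1.69] [-0.2  0.5 -2.4]
[[0, 0, 7], [0, 0, 7], [0, 0, 6], [0, 0, 7]] [np.float64(-0.0), np.float64(-0.0), np.float64(-0.0), np.float64(-0.0)]
end [ 0.66  -0.035  0.05 ] -139.3
[ 253  175   63   57 2205] [288.67573696 204.52562358]
[array([249., 250.]), array([322., 315.]), array([395., 249.]), array([321., 176.])]
[ 0.65924541 -0.03552208] [0.0121 0.0253 0.0265 0.027  0.0246 0.0237 0.0063 0.0008 0.0006 0.0007
 0.0007 0.0008 0.0009 0.0009 0.0009 0.0012 0.0008 0.0004]
```

Coaster centre agrees to 1 mm. Lower to contact (TCP about 0.044).

Emit:
{"name": "carry_out", "arguments": {
  "claw": [-1, -1, -1, -1, -1, -1, -1],
  "travel": [
    [0, 0, 10],
    [0, 0, 10],
    [0, 0, 6],
    [0, 0, 3],
    [0, 0, 2],
    [0, 0, 0],
    [0, 0, 0]
  ],
  "yaw": [0, 0, 0, 0, 0, 0, 0]
}}

```text
clock: 32.45
position: [0.6602, -0.0344, 0.0468]
tool_rot: [0.909, -0.416, 0.0, -0.0]
ft_force: [-0.3, 0.6, -2.1]
gripper_width: 0.066
finger_force: 25.0
```

Emit:
{"name": "carry_out", "arguments": {
  "claw": [-1, -1, -1, -1],
  "travel": [
    [0, 0, 1],
    [0, 0, 0.5],
    [0, 0, 0],
    [0, 0, 0]
  ],
  "yaw": [0, 0, 0, 0]
}}

```text
clock: 32.95
position: [0.66, -0.0343, 0.0451]
tool_rot: [0.909, -0.416, -0.0, 0.0]
ft_force: [-0.2, -0.1, -2.7]
gripper_width: 0.0657
finger_force: 25.0
```

Emit:
{"name": "carry_out", "arguments": {
  "claw": [-1, -1, -1, -1, -1],
  "travel": [
    [0, 0, 0.5],
    [0, 0, 0.5],
    [0, 0, 0.5],
    [0, 0, 0],
    [0, 0, 0]
  ],
  "yaw": [0, 0, 0, 0, 0]
}}

```text
clock: 33.58
position: [0.6601, -0.0344, 0.0442]
tool_rot: [0.909, -0.416, 0.0, -0.0]
ft_force: [-2.0, 1.4, 3.7]
gripper_width: 0.0657
finger_force: 25.0
```

Emit:
{"name": "carry_out", "arguments": {
  "claw": [0.6, 0.8, 1, 1, 1, 1, 1, 1, 1, 1],
  "travel": [
    [0, 0, 0],
    [0, 0, 0],
    [0, 0, 0],
    [0, 0, 0],
    [0, 0, 0],
    [0, 0, -10],
    [0, 0, -30],
    [0, 0, -50],
    [0, 0, -50],
    [0, 0, -50]
  ],
  "yaw": [0, 0, 0, 0, 0, 0, 0, 0, 0, 0]
}}

```text
clock: 34.83
position: [0.6599, -0.0346, 0.236]
tool_rot: [0.909, -0.417, 0.001, 0.0]
ft_force: [0.3, 0.1, -0.4]
gripper_width: 0.0933
finger_force: 0.0
```

```bash
python3 - <<'E'
from h import *
s=ctrl.observe();print(s["position"],s["ft_force"].round(1)); rows([(.52,-.09,.24,None,3)])
w=ctrl.capture("wrist")[:,:,::-1];sc=ctrl.capture("scene")[:,:,::-1]
cv2.imwrite("pics/c5.png",np.hstack([cv2.resize(w,(400,300)),cv2.resize(sc[120:420,160:560],(400,300))]))
E
```

```text
[ 0.65989399 -0.03456147  0.23604411] [ 0.3  0.1 -0.4]
[[-16, 47, -1], [-17, 48, -1], [-16, 47, -2]] [np.float64(-0.0), np.float64(-0.0), np.float64(-0.0)]
end [ 0.52 -0.09  0.24] -139.2
```

View pics/c5.png

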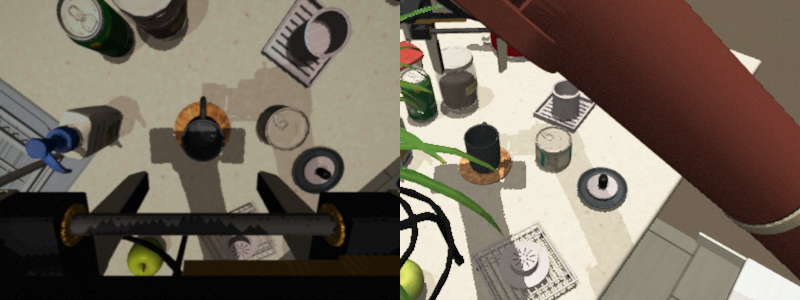

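All four pieces stand upright in their places: mug on the coaster at (203,130), chamber in the tray, lid in the dish, plate on the rack. The tin hasn't moved and the gripper is clear, so I'm handing in.

```bash
python3 -c "
from rig import ctrl
print(ctrl.finish_job())"
```

```text
the job is handed in; nothing more can be done
None
```

The job is handed in at about 35 s on the robot's clock: taken from the top down, the lid is in the dish, the chamber in the tray, the drip plate on the rack and the mug on the coaster, all upright and about centred. The tin and pepper mill were never touched, though the mill was hidden behind the arm in the last picture.

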